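Clamp the mended rice paddle in the screw clamp

ROBOT

A 7-joint arm with a two-finger parallel gripper is mounted at the origin on the work surface; the furniture and walls round the work are solid. World frame = base frame: x ahead of the robot, y to its left, z up, the work surface at z = 0. Lengths are in m, angles in rad, forces in N, time in s.
With the tool pointing down it reaches from about 0.35 to 0.9 m from the base axis. Payload 8.1 kg.
Tool frame: the origin (TCP) lies between the finger pads; the fingertips stand ahead of it and the grasp point (between the pads) is the TCP (arm.nose_length is the z of the fingertips in the tool frame, in m); z points along the fingers, y is the line along which they close (so a half turn about z gives the same grasp; the last joint's range is limited). The gripper opens to 92 mm and grips with 3 to 60 N. Pads are 19 mm wide; open, the fingers measure 130 mm over their backs; the gripper's body (75 mm by 190 mm) begins 47 mm behind the grasp point.
Start: joints at [1.1, 0.434, 0.025, 1.573, -0.012, 1.134, -0.075], TCP at [0.225, -0.583, 0.246] pointing down, gripper open.
Joint ranges: [-2.62, 2.62], [-0.44, 2.09], [-1.27, 1.32], [0.08, 2.57], [-1.32, 4.46], [0.12, 2], [-2.74, 2.74]. Speed limits (rad/s): [2.22, 2.22, 3.01, 3.01, 3.14, 3.14, 3.14].

INTERFACE

Orientations are given as a rotation vector (axis times angle).
In Python, from cell import sensors, optics, arm gives the robot as it stands.
- The arm moves only by the tool arm_command, never from a script. Its argument "deltas" is one flat list of numbers, 7 for each row, row after row: the turn, a rotation vector about the world's x, y, z as a fraction of full scale, then the shift along the world's x, y, z as a fraction of full scale, then the finger opening in mm, from 0 to 91.8. In form: [wx, wy, wz, dx, dy, dz, fingers, wx, wy, wz, dx, dy, dz, fingers, ...]. A call has 1 to 20 rows; each row is the pose to reach, as a shift and turn from the pose commanded when the call began; what a row does not reach only later rows make up. Full scale, the value 1, is 1 m for a shift and 90 degrees for a turn. A row lasts 1/10 s, in which the tool goes at most 50 mm and 8.59 degrees, less where a joint would pass 70% of its speed; a pose out of reach is approached as far as the arm can. A call with a number of a shift or a turn outside -1 to 1 is refused whole. A call with a gripper value outside its range is refused whole. The fingers move at their own pace and stop on an object; "force" is the grip in N (left out, the last holds). Time passes only in rows, so rows that repeat a pose let the fingers close. It gives the time, the measured TCP pose, the force, the opening and the grip force at its end, in the units of the state.
- sensors.observe(): the state, without advancing time (a new reading comes with each control period).
- optics.get_image(name): name is "side" or "top"; returns the picture (420x560x3 uint8, blue, green, red); there is no depth.
- optics.calibration(name): a dict with "camera_matrix" (3x3 intrinsics, pixels), "D" ([k1, k2, p1, p2, k3] as OpenCV has them; the pictures are not rectified), "rvec" (rotation vector, rad) and "tvec" (3), from world to camera coordinates, as OpenCV has them. Camera axes: x right, y down, z forward; pixel columns grow to the right and rows downward; lengths in m; the calibration is good to about 2 mm. A picture is of the moment at which its call begins. calibration takes no time and is no camera call.
- arm.sign_off(): hands the job in; it is judged then, once.
The state is a dict: "clock": time; "joints": joint angles; "dq": joint speeds; "joint_efforts": joint torques, N m; "position": TCP position; "ee_rot": TCP orientation; "force": force on the tool from outside, world axes, zero at the start; "ft_torque": the same for the moment, N m; "width": opening from 0.0 (shut) to 1.0 (fully open); "gripper_force": force on a finger pad.
Only numpy, scipy, OpenCV 4.12 (cv2) and the standard library are available. Lean on these libraries where they do the work, as an engineer would, in place of code of your own. Each camera call takes 0.05 s, during which the arm holds its last target. There are 200 camera calls.

TASK

The split blade of the wooden rice paddle has just been glued. Lay the paddle flat in the little screw clamp, blade first between the guide strips and up to the end stop, then turn the T-handle clockwise until its resistance rises and the blade is firmly pressed - not just touched, and not crushed (about 40 N under the pad) - and let go. Leave the other things on the table alone.

Things in the scene. Friction and masses are not known exactly. Their poses are not given: they have to be found in the camera images.
- paddle: Flat wooden rice paddle, loose, 256 long x 72 wide x 8 mm thick, 60 g (may vary by a third). Origin at the middle of its length and width on the underside; x runs along it from handle to blade, z up. The handle is the straight bar from x = -128 to -9 mm, 28 mm wide; the blade, 72 mm wide with rounded corners, ends at x = +128 mm.
- blade (a point): Point on the paddle's centre line on top of the blade, 40 mm short of the blade's end (x = 88, y = 0, z = 8 mm in the paddle's frame); it comes under the middle of the clamp's pad when the blade's end touches the stop.
- clamp: Clamp bench, fixed: wooden base 200 (x) x 110 (y) x 14 mm with a dark C-shaped frame 92 mm high. Origin under the base's centre; +x is the way the paddle is pushed in. The paddle lies on the base (z = 14) between strips 79 mm apart, 12 mm high, x = -75 (flared mouth) to 61. Stop face at x = 60, 14 mm high. The base ends at x = -100; the paddle's handle sticks out beyond it. Screw axis at x = 20, y = 0.
- foot: The screw's round foot with a rubber pad, 29 mm across, under the frame; it sinks as the screw is tightened and does not turn. Origin at the centre of the pad's underside. At the start the pad is 13 to 16 mm above the base's top, so the 8 mm blade slides under it. It presses stiffly: from enough to too much is only about 0.3 rad of the handle, or 1.2 mm of its sinking, finer than poses are measured.
- t_bar (a point): Centre of the T-handle's cross bar, on the screw axis, 143 to 146 mm above the table at the start. Steel bar 12 mm thick, 90 mm long, 16 mm balls on its ends, along this point's x axis (ends alike); a 12 mm rod with a 17 mm collar hangs below. Clockwise from above tightens; it sinks 4 mm per rad.
- handle: The T-handle; origin and axes as t_bar. From the start it takes 1.2 to 2.3 rad to touch the paddle, so regrasp it. Thread friction takes a steady 0.3 N m while it turns (less is felt at rest); each 10 N under the pad adds 0.04 N m to what was felt before touching. Well clamped is 20 to 60 N, a rise of 0.08 to 0.24 N m; above 75 N the blade is crushed. It stays where it is left.
- spoon: Metal serving spoon, 241 mm long, a bystander; origin under its centre.
- shaker: Salt shaker, 44 mm across, 90 mm high, a bystander; origin under its centre.
- cup: Small white dip cup, 67 mm across, 33 mm high, a bystander; origin under its centre.
- bell: Counter bell, 82 mm across, 64 mm high, a bystander; origin under its centre.
- roll: Rice roll in film, 248 mm long, 55 mm high, a bystander; origin under its centre.

How it is judged:
On the way, in this order (a step that is already met when the one before it is completed fails the run):
1. the paddle lies flat between the guide strips, blade up to the end stop under the pad, not yet pressed (x of blade in the frame of clamp between 0.008 and 0.026 m and y of blade in the frame of clamp between -0.01 and 0.01 m and z of blade in the frame of clamp between 0.016 and 0.026 m and angle between the x axis of paddle and the x axis of clamp, either way round below 0.12 rad and angle between paddle's own z axis and vertical below 0.08 rad and contact force between foot and paddle below 5 N), for 0.1 s.
2. the screw presses the blade firmly (x of blade in the frame of clamp between 0.008 and 0.026 m and y of blade in the frame of clamp between -0.01 and 0.01 m and z of blade in the frame of clamp between 0.016 and 0.026 m and angle between the x axis of paddle and the x axis of clamp, either way round below 0.12 rad and angle between paddle's own z axis and vertical below 0.08 rad and contact force between foot and paddle above 20 N), for 0.2 s.
At the end, for the whole second after the job is handed in: The paddle rests flat on the clamp's base (tilt under 0.08 rad, turned less than 0.12 rad from the guide direction), its blade's end within 12 mm of the end stop and within 10 mm of the middle, and the pad presses the blade with 20 to 60 N, still doing so after the handle is let go (all of step 2 and contact force between foot and paddle below 60 N and linear speed of paddle below 0.01 m/s); the robot touches nothing.
It fails at once if the pad crushes the blade with more than 75 N (contact force between foot and paddle above 75 N).
It fails at once if a bystander (spoon, shaker, cup, bell or roll) is moved by more than 30 mm (distance of any of spoon, shaker, cup, bell, roll from where it was at the start of the episode above 0.03 m).
It also fails if it takes over 72 s, if anything falls off the work surface, if the arm or the gripper's body presses on something with over 40 N, if the wrist force passes 120 N, or if a joint passes its speed limit or range.

## Working session

There is one attempt and no reset: what is moved stays moved. The work goes in short steps, Python scripts to look and compute and a tool call to move; the robot and the scene stay as the last step left them, time stands still between calls to the robot, and variables do not carry over. Pictures are saved under pics/ and viewed, at most 10 in all, crops included, and the job is handed in when it is done.

Besides the shell and the picture viewer there is one more tool, called after "Request:" in YAML: its name, and indented under it one key for each argument. arm_command: Moves the arm, as the interface text tells. Its arguments: {"type":"object","properties":{"deltas":{"type":"array","items":{"type":"number"}},"force":{"type":"number"}},"required":["deltas"]}

```bash
mkdir -p pics; ls
python3 - <<'E'
from cell import sensors, optics, arm
import cv2
for n in ("side","top"):
    cv2.imwrite(f"pics/{n}0.png",optics.get_image(n)); print(n,optics.calibration(n))
print(sensors.observe(), arm.nose_length)
E
```

```text
pics
side {'camera_matrix': array([[488.52099345,   0.        , 274.05951863],
       [  0.        , 488.52099345, 207.73479049],
       [  0.        ,   0.        ,   1.        ]]), 'D': array([-0.138487,  0.      ,  0.      ,  0.      ,  0.      ]), 'rvec': array([ 0.37822254, -2.50425258,  1.55127688]), 'tvec': array([0.41807197, 0.22852812, 1.27419511])}
top {'camera_matrix': array([[380.86205551,   0.        , 275.41241576],
       [  0.        , 380.86205551, 213.04462958],
       [  0.        ,   0.        ,   1.        ]]), 'D': array([-0.07401074,  0.        ,  0.        ,  0.        ,  0.        ]), 'rvec': array([ 2.1778288 , -2.22543252,  0.05724817]), 'tvec': array([-0.10628091,  0.46055088,  1.04388796])}
{'clock': 0.1, 'joints': array([ 1.10040225,  0.43512556,  0.02496333,  1.57398033, -0.01158255,
        1.13398273, -0.0750874 ]), 'dq': array([-0.00074581, -0.00034717, -0.00149016, -0.00413556, -0.00032449,
       -0.00038869,  0.00090102]), 'joint_efforts': array([ 3.33497417e-03, -6.69122028e+01,  9.88042429e-01, -3.15143681e+01,
       -6.06117421e-02,  3.73780704e-02,  5.72424983e-05]), 'position': array([ 0.22452982, -0.58283395,  0.24505052]), 'ee_rot': array([-3.08735674e+00, -5.74180060e-01,  5.93912813e-04]), 'force': array([ 0.16118007,  0.931114  , -0.23720388]), 'ft_torque': array([-0.04006557,  0.01205416,  0.00581473]), 'gripper_force': 0.0, 'width': 0.9976183771798518} 0.019
```

View pics/top0.png

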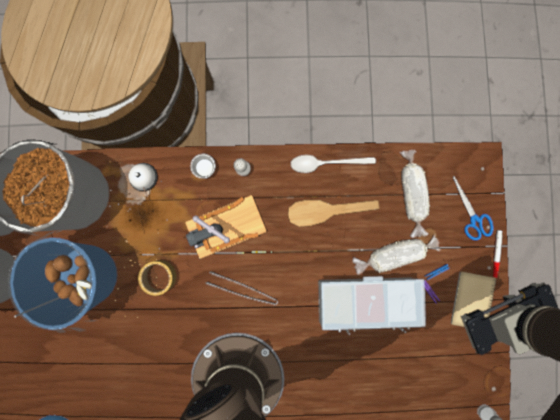

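View pics/side0.png

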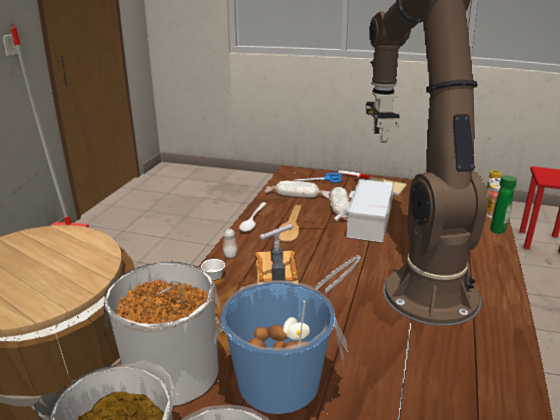

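The top view shows the paddle with its handle end at (378,205) and blade end at (289,213), and the clamp around (228,228) with the T-bar near (208,228). The spoon, cup, shaker and bell lie farther ahead. I'll zoom in on the clamp next.

```bash
cat > h.py <<'E'
import numpy as np, cv2
from cell import sensors, optics, arm
def ray(n,uv):
    c=optics.calibration(n); R=cv2.Rodrigues(c["rvec"])[0]
    p=cv2.undistortPoints(np.array(uv,float).reshape(-1,1,2),c["camera_matrix"],c["D"]).reshape(-1,2)
    d=np.c_[p,np.ones(len(p))]@R
    return -R.T@c["tvec"], d
def plane(n,uv,z):
    o,d=ray(n,uv); return o+d*((z-o[2])/d[:,2])[:,None]
def two(uvt,uvs):
    o1,d1=ray("top",uvt);o2,d2=ray("side",uvs)
    d1=d1[0];d2=d2[0]; s=np.linalg.lstsq(np.c_[d1,-d2],o2-o1,rcond=None)[0]
    a=o1+s[0]*d1;b=o2+s[1]*d2; return (a+b)/2, np.linalg.norm(a-b)
def pix(n,X):
    c=optics.calibration(n); return cv2.projectPoints(np.array(X,float).reshape(-1,1,3),c["rvec"],c["tvec"],c["camera_matrix"],c["D"])[0].reshape(-1,2)
E
python3 - <<'E'
import cv2,numpy as np
from h import *
t=cv2.imread("pics/top0.png");s=cv2.imread("pics/side0.png")
a=cv2.resize(t[185:265,170:280],None,fx=5,fy=5,interpolation=cv2.INTER_CUBIC)
b=cv2.resize(s[210:300,240:315],(375//1,450),interpolation=cv2.INTER_CUBIC)[:400]
cv2.imwrite("pics/crop1.png",np.hstack([a,b])[:, :800] if 0 else cv2.resize(np.hstack([a,b]),(800,346)))
# paddle mask in the top view
hsv=cv2.cvtColor(t,cv2.COLOR_BGR2HSV); print(hsv[210,305],hsv[207,360],hsv[225,300])
m=cv2.inRange(hsv,(10,70,150),(25,200,255)); m[:, :270]=0;m[:,395:]=0;m[:190]=0;m[235:]=0
n,l,st,c=cv2.connectedComponentsWithStats(m);k=1+st[1:,4].argmax();print(st[k])
v,u=np.nonzero(l==k);P=plane("top",np.c_[u,v],0.008)[:,:2]
r=cv2.minAreaRect(P.astype(np.float32));print("rect",r,cv2.boxPoints(r))
E
```

```text
[ 17 116 224] [ 17 118 211] [ 17 117 216]
[ 288  200   92   27 1423]
rect ((0.4550526738166809, -0.27863752841949463), (0.2550158202648163, 0.0723346546292305), 88.83094024658203) [[ 0.4162914  -0.405381  ]
 [ 0.488611   -0.4068568 ]
 [ 0.49381396 -0.15189406]
 [ 0.42149433 -0.15041825]]
```

View pics/crop1.png

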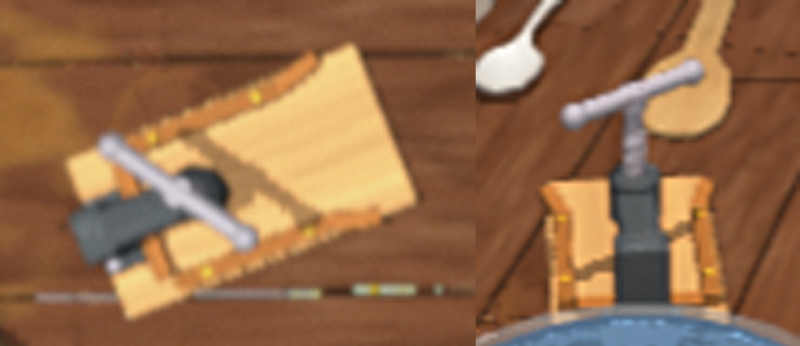

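The crop shows the clamp's mouth at the right, with base corners at about top px (251.6,194.7), (266,232.4), (199.6,258.5) and (185.7,222). The bar's ends are at top (195.4,218.5) and (226.9,240), and at side (262,236.6) and (290.6,226.2).

Run:
```python
from h import *
np.set_printoptions(precision=4,suppress=True)
C=plane("top",[(251.6,194.7),(266,232.4),(199.6,258.5),(185.7,222)],0.014)
print(C, [np.linalg.norm(C[i]-C[i-1]) for i in range(4)],"centre",C.mean(0))
ax=(C[2]+C[3]-C[0]-C[1])/2; print("clamp yaw",np.arctan2(ax[1],ax[0]))
for a in [(195.4,218.5),(226.9,240)]:
    print(plane("top",[a],.1445), [two(a,b) for b in [(262,236.6),(290.6,226.2)]])
t=cv2.imread("pics/top0.png");hsv=cv2.cvtColor(t,cv2.COLOR_BGR2HSV)
m=cv2.inRange(hsv,(10,70,150),(25,200,255)); m[:, :270]=0;m[:,395:]=0;m[:190]=0;m[235:]=0
n,l,st,c=cv2.connectedComponentsWithStats(m);k=1+st[1:,4].argmax()
v,u=np.nonzero(l==k);P=plane("top",np.c_[u,v],0.008)[:,:2]
H=P[P[:,1]<-0.30]; 
mid=[]
for y in np.arange(-.40,-.31,.01):
    q=P[abs(P[:,1]-y)<.006]; mid.append([(q[:,0].min()+q[:,0].max())/2,y,np.ptp(q[:,0])])
mid=np.array(mid);print(mid); f=np.polyfit(mid[:,1],mid[:,0],1);print(f)
d=np.array([f[0],1]);d/=np.linalg.norm(d);print("paddle yaw",np.arctan2(d[1],d[0]))
o=np.array([f[1],0]);s=(P-o)@d; w=(P-o)@np.array([-d[1],d[0]]);print("along",s.min(),s.max(),"across",w.min(),w.max())
c=o+d*(s.min()+s.max())/2; print("centre",c)
B=plane("top",[(0,0)],0)
print([ (n,plane("top",[p],z)) for n,p,z in [("shaker",(241,165),.05),("cup",(203,166),.03),("bell",(142,177),.03),("spoonL",(291,163),.01),("spoonR",(375,160),.01),("roll2",(358,266),.03),("roll1",(412,228),.03),("boxL",(319,285),.07),("tongs",(207,275),.01),("ring",(156,262),.05)]])
```

```text
[[ 0.5102 -0.0514  0.014 ]
 [ 0.4052 -0.0891  0.014 ]
 [ 0.3372  0.0952  0.014 ]
 [ 0.4385  0.1324  0.014 ]] [np.float64(0.197276962895193), np.float64(0.11157246545325047), np.float64(0.1964769966794342), np.float64(0.10791154049711481)] centre [0.4228 0.0218 0.014 ]
clamp yaw 1.9333464615750353
[[0.443  0.0787 0.1445]] [(array([0.4438, 0.0784, 0.1474]), np.float64(0.0017593020703006448)), (array([0.4081, 0.0631, 0.1794]), np.float64(0.06934123697818517))]
[[0.3895 0.0031 0.1445]] [(array([0.4252, 0.0189, 0.1182]), np.float64(0.07671297473157221)), (array([0.3894, 0.0028, 0.147 ]), np.float64(0.00038175223619280854))]
[[ 0.4762 -0.4     0.0252]
 [ 0.4763 -0.39    0.0253]
 [ 0.4751 -0.38    0.0226]
 [ 0.4739 -0.37    0.0253]
 [ 0.4727 -0.36    0.0226]
 [ 0.4716 -0.35    0.0253]
 [ 0.4717 -0.34    0.0252]
 [ 0.4692 -0.33    0.0253]
 [ 0.4694 -0.32    0.0253]
 [ 0.4669 -0.31    0.0252]]
[-0.103   0.4358]
paddle yaw 1.6734031072009798
along -0.4077214734566306 -0.15123972525494545 across -0.03705818723162215 0.03502953450975603
centre [ 0.4644 -0.278 ]
[('shaker', array([[ 0.5874, -0.0264,  0.05  ]])), ('cup', array([[0.5906, 0.0796, 0.03  ]])), ('bell', array([[0.5644, 0.2488, 0.03  ]])), ('spoonL', array([[ 0.5971, -0.1628,  0.01  ]])), ('spoonR', array([[ 0.6014, -0.3995,  0.01  ]])), ('roll2', array([[ 0.3084, -0.3374,  0.03  ]])), ('roll1', array([[ 0.4081, -0.4903,  0.03  ]])), ('boxL', array([[ 0.2656, -0.2251,  0.07  ]])), ('tongs', array([[0.2911, 0.0763, 0.01  ]])), ('ring', array([[0.3325, 0.2055, 0.05  ]]))]
```

Request:
arm_command:
  deltas: [0, 0, 0.831, 0.2445, 0.26, -0.1, 60, 0, 0, 0.831, 0.2445, 0.26, -0.1, 60, 0, 0, 0.831, 0.2445, 0.26, -0.1, 60, 0, 0, 0.831, 0.2445, 0.26, -0.1, 60, 0, 0, 0.831, 0.2445, 0.26, -0.1, 60, 0, 0, 0.831, 0.2445, 0.26, -0.1, 60, 0, 0, 0.831, 0.2445, 0.26, -0.1, 60, 0, 0, 0.831, 0.2445, 0.26, -0.1, 60, 0, 0, 0.831, 0.2445, 0.26, -0.1, 60, 0, 0, 0.831, 0.2445, 0.26, -0.146, 60, 0, 0, 0.831, 0.2445, 0.26, -0.186, 60, 0, 0, 0.831, 0.2445, 0.26, -0.186, 60]
  force: 40

```text
clock: 1.3
position: [0.4657, -0.3215, 0.0551]
ee_rot: [-2.099, -2.326, 0.003]
force: [-1.4, -0.3, -0.1]
width: 0.649
gripper_force: 0.0
```

```bash
cat > st.py <<'E'
from h import *
from scipy.spatial.transform import Rotation as Ro
np.set_printoptions(precision=4,suppress=True)
s=sensors.observe();R=Ro.from_rotvec(s["ee_rot"]).as_matrix()
print(s["clock"],s["position"],"xyaw",np.arctan2(R[1,0],R[0,0]),"z",R[:,2],"\nq",s["joints"],"F",s["force"],"T",s["ft_torque"],"w",s["width"]*91.8,s["gripper_force"])
E
python3 - <<'E'
from st import *
t=optics.get_image("top");q=optics.get_image("side")
p=pix("side",[.46,-.3,0])[0].astype(int);print(p)
a=cv2.resize(t[160:260,270:400],(520,400));b=cv2.resize(q[170:255,260:330],(280,340));b=cv2.copyMakeBorder(b,0,60,0,0,0)
cv2.imwrite("pics/g1.png",np.hstack([a,b]))
E
```

```text
1.3 [ 0.4657 -0.3215  0.0551] xyaw 1.6732416590992771 z [-0.0079  0.0047 -1.    ] 
q [ 0.7376  0.5947 -0.3207  1.8806  0.2708  0.718   0.3638] F [-1.4277 -0.344  -0.088 ] T [-0.0263 -0.0308 -0.0114] w 59.62191258510997 0.0
[294 220]
```

View pics/g1.png

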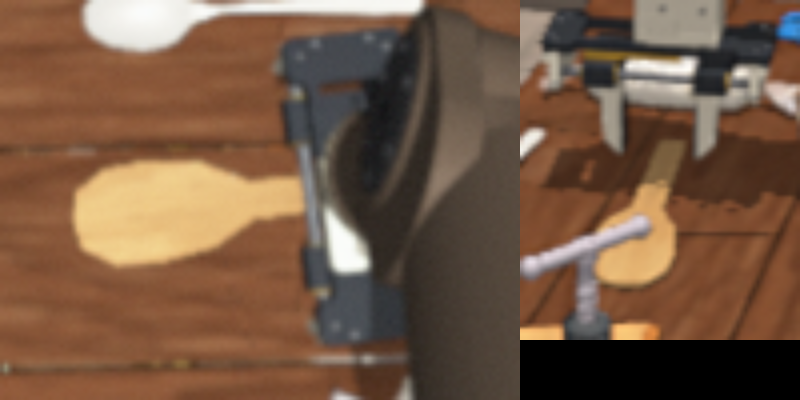

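The fingers straddle the handle, which shows in the side view at about px (306,210). The blade still points left. Next I descend and grip.

Request:
arm_command:
  deltas: [0, 0, 0, 0, 0, -0.02, 60, 0, 0, 0, 0, 0, -0.038, 60, 0, 0, 0, 0, 0, -0.038, 60, 0, 0, 0, 0, 0, -0.038, 15, 0, 0, 0, 0, 0, -0.038, 15, 0, 0, 0, 0, 0, -0.038, 15, 0, 0, 0, 0, 0, -0.038, 15, 0, 0, 0, 0, 0, -0.038, 15]
  force: 45

```text
clock: 2.2
position: [0.4694, -0.3233, 0.0222]
ee_rot: [2.105, 2.331, 0.0]
force: [0.4, 0.8, 4.9]
width: 0.269
gripper_force: 45.1
```

```bash
python3 st.py
```

```text
2.2 [ 0.4694 -0.3233  0.0222] xyaw 1.6729748823515902 z [ 0.0006 -0.0004 -1.    ] 
q [ 0.7208  0.6428 -0.2992  1.8975  0.2988  0.6439  0.3394] F [0.417  0.8458 4.903 ] T [-0.0279 -0.1342 -0.0482] w 24.717374563261252 45.08686956600286
```

Request:
arm_command:
  deltas: [0, 0, 0, 0, 0, 0.03, 15, 0, 0, 0, 0, 0, 0.05, 15, 0, 0, 0.05, 0.015, 0.03, 0.05, 15, 0, 0, 0.11, 0.03, 0.065, 0.05, 15, 0, 0, 0.1655, 0.0455, 0.103, 0.05, 15, 0, 0, 0.1655, 0.0455, 0.103, 0.05, 15, 0, 0, 0.1655, 0.0455, 0.103, 0.04, 15, 0, 0, 0.1655, 0.0455, 0.103, 0.04, 15, 0, 0, 0.1655, 0.0455, 0.103, 0.04, 15]

```text
clock: 3.1
position: [0.5136, -0.2216, 0.061]
ee_rot: [-1.787, -2.582, 0.002]
force: [0.0, -0.2, -0.7]
width: 0.263
gripper_force: 45.0
```

Run:
```python
from st import *
t=optics.get_image("top");q=optics.get_image("side")
cv2.imwrite("pics/t2.png",t);cv2.imwrite("pics/s2.png",q)
a=cv2.resize(t[165:265,180:310],(520,400));b=cv2.resize(q[200:300,245:315],(280,400))
cv2.imwrite("pics/g2.png",np.hstack([a,b]))
```

```text
3.1 [ 0.5136 -0.2216  0.061 ] xyaw 1.9305300285782871 z [-0.0017 -0.0003 -1.    ] 
q [ 0.5909  0.5856 -0.3913  1.8957  0.3249  0.724   0.372 ] F [ 0.0002 -0.2497 -0.7281] T [ 0.0229 -0.1119 -0.0424] w 24.14185677643273 44.96711084648268
```

View pics/g2.png

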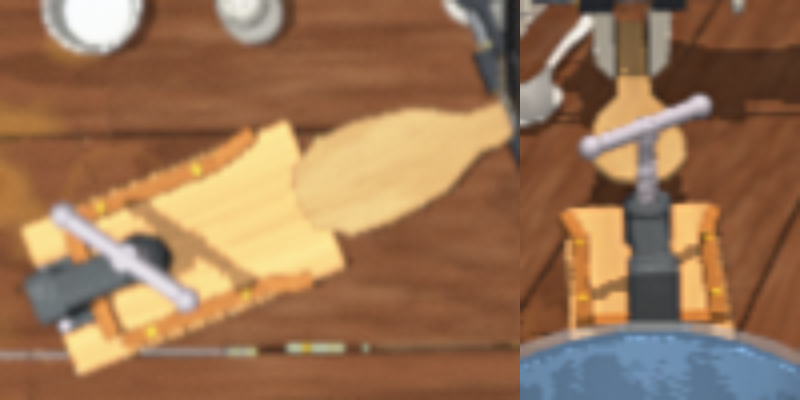

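The blade tip hovers at about top px (254.5,215) and side px (275,245), at the clamp's mouth. I'll check its height and alignment.

Run:
```python
from st import *
O=np.array([.4228,.0218]);u=np.array([np.cos(1.933),np.sin(1.933)]);n=np.array([-u[1],u[0]])
P,e=two((254.5,215),(275,245.5));print("tip",P,e,(P[:2]-O)@u,(P[:2]-O)@n)
g=s["position"][:2]-O;print("grip",g@u,g@n)
t=cv2.imread("pics/t2.png");hsv=cv2.cvtColor(t,cv2.COLOR_BGR2HSV)
m=cv2.inRange(hsv,(10,70,150),(25,200,255));v,un=np.nonzero(m);Q=plane("top",np.c_[un,v],.047)[:,:2]-O
x=Q@u;y=Q@n
for a in np.arange(-.2,-.08,.01):
    k=(abs(x-a)<.004)&(abs(y)<.05)
    if k.any(): print(round(a,3),y[k].min(),y[k].max(),(y[k].min()+y[k].max())/2)
```

```text
3.2 [ 0.5142 -0.2214  0.0616] xyaw 1.9310230476004624 z [-0.0005 -0.0003 -1.    ] 
q [ 0.5909  0.585  -0.392   1.8953  0.3248  0.7241  0.3721] F [-0.1176 -0.0081 -0.509 ] T [-0.0448 -0.1811  0.0434] w 24.743065395393447 44.96708032107563
tip [ 0.4534 -0.0594  0.0403] 0.0013392397514240088 -0.0868150097505692 0.0001780932568357034
grip -0.2597493678704478 0.0007182025975337949
-0.2 -0.020451551580367787 0.022905168135605752 0.0012268082776189827
-0.19 -0.02796136382250838 0.027348571212214373 -0.0003063963051470036
-0.18 -0.03197293542686824 0.03178798358636247 -9.24759202528859e-05
-0.17 -0.03248552890596264 0.033266944174597 0.00039070763431718267
-0.16 -0.03449122914177044 0.035698957191113094 0.0006038640246713266
-0.15 -0.03551721123099123 0.03617558753341243 0.0003291881512105972
-0.14 -0.03603074157101092 0.03712868668229396 0.0005489725556415206
-0.13 -0.03554186810605377 0.03660477246186439 0.0005314521779053102
-0.12 -0.03356269056915069 0.0365579828284195 0.0014976461296344057
-0.11 -0.03508039901216066 0.03703471831831021 0.0009771596530747766
-0.1 -0.04958614283571448 0.04888621855130049 -0.00034996214220699845
-0.09 -0.049097533270484446 0.04983697145173961 0.0003697190906275828
```

Request:
arm_command:
  deltas: [0, 0, 0, 0, 0, -0.015, 15, 0, 0, 0, 0, 0, -0.024, 15, 0, 0, 0, 0, 0, -0.024, 15, 0, 0, 0, -0.0035, 0.0094, -0.024, 15, 0, 0, 0, -0.0071, 0.0187, -0.024, 15, 0, 0, 0, -0.0106, 0.0281, -0.024, 15, 0, 0, 0, -0.0142, 0.0374, -0.024, 15, 0, 0, 0, -0.0177, 0.0468, -0.024, 15, 0, 0, 0, -0.0213, 0.0561, -0.024, 15, 0, 0, 0, -0.0248, 0.0655, -0.024, 15, 0, 0, 0, -0.0284, 0.0748, -0.024, 15]

```text
clock: 4.3
position: [0.486, -0.1446, 0.0378]
ee_rot: [1.785, 2.585, 0.0]
force: [0.6, 0.7, -0.8]
width: 0.268
gripper_force: 45.0
```

```bash
python3 st.py
```

```text
4.3 [ 0.486  -0.1446  0.0378] xyaw 1.9330941809065654 z [ 0.0001 -0.     -1.    ] 
q [ 0.4622  0.5593 -0.3742  2.0402  0.3492  0.6025  0.2117] F [ 0.6459  0.7457 -0.8313] T [-0.0384 -0.0956 -0.002 ] w 24.571461890333495 44.966762789699715
```

Request:
arm_command:
  deltas: [0, 0, 0, -0.0035, 0.0094, 0, 15, 0, 0, 0, -0.0071, 0.0187, 0, 15, 0, 0, 0, -0.0106, 0.0281, 0, 15, 0, 0, 0, -0.0142, 0.0374, 0, 15, 0, 0, 0, -0.0177, 0.0468, 0, 15, 0, 0, 0, -0.0206, 0.0542, -0.001, 15, 0, 0, 0, -0.022, 0.058, -0.001, 15, 0, 0, 0, -0.0226, 0.0598, -0.001, 15, 0, 0, 0, -0.0234, 0.0617, -0.001, 15, 0, 0, 0, -0.0234, 0.0617, -0.001, 15]

```text
clock: 5.3
position: [0.4632, -0.0844, 0.0368]
ee_rot: [1.785, 2.584, -0.0]
force: [1.8, -2.2, -0.7]
width: 0.264
gripper_force: 45.0
```

```bash
python3 st.py
```

```text
5.3 [ 0.4632 -0.0844  0.0368] xyaw 1.9322821758608375 z [ 0.0006 -0.0007 -1.    ] 
q [ 0.348   0.5206 -0.3691  2.1279  0.352   0.5497  0.0823] F [ 1.7845 -2.1968 -0.688 ] T [-0.4893 -0.3242  0.0411] w 24.274979953315118 44.98566517053405
```

Request:
arm_command:
  deltas: [0, 0, 0, -0.0007, 0.0019, 0, 15, 0, 0, 0, -0.0011, 0.0028, -0.0005, 15, 0, 0, 0, -0.0011, 0.0028, -0.0005, 15]

```text
clock: 5.6
position: [0.4632, -0.0838, 0.0367]
ee_rot: [1.787, 2.58, -0.001]
force: [3.6, -11.1, 0.8]
width: 0.265
gripper_force: 45.1
```

Run:
```python
from st import *
t=optics.get_image("top");q=optics.get_image("side")
a=cv2.resize(t[165:265,180:310],(520,400));b=cv2.resize(q[200:300,245:315],(280,400))
cv2.imwrite("pics/g3.png",np.hstack([a,b]))
```

```text
5.6 [ 0.4632 -0.0838  0.0367] xyaw 1.930178380559524 z [ 0.0024 -0.0028 -1.    ] 
q [ 0.343   0.5196 -0.3658  2.1303  0.3544  0.5462  0.0756] F [  3.5624 -11.1457   0.7771] T [-2.4581 -0.9367  0.0445] w 24.31574696811189 45.074734739300766
```

View pics/g3.png

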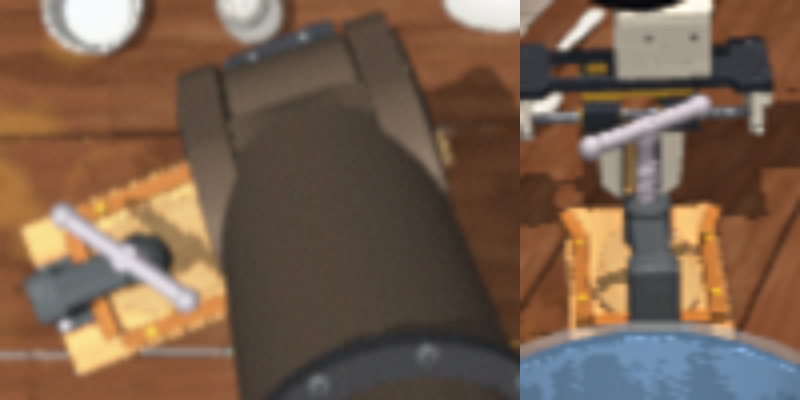

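The blade is against the stop: 11.7 N axial, with the tip at a computed clamp x of 60.6 mm. The top crop shows the arm above the handle and the strips around the blade. I'll let go and rise.

Request:
arm_command:
  deltas: [0, 0, 0, 0.0009, -0.0023, -0.0005, 15, 0, 0, 0, 0.0009, -0.0023, -0.0005, 50, 0, 0, 0, 0.0009, -0.0023, -0.0005, 50, 0, 0, 0, 0.0009, -0.0023, -0.0005, 50, 0, 0, 0, 0.0009, -0.0023, 0.03, 60, 0, 0, 0, 0.0009, -0.0023, 0.08, 60, 0, 0, 0, 0.0009, -0.0023, 0.13, 60, 0, 0, 0, 0.01, -0.05, 0.18, 60, 0, 0, 0, 0.02, -0.1, 0.2, 60, 0, 0, 0, 0.02, -0.15, 0.2, 60, 0, 0, 0, 0.02, -0.15, 0.2, 60]

```text
clock: 6.8
position: [0.4816, -0.2359, 0.2374]
ee_rot: [1.789, 2.579, -0.002]
force: [0.2, -0.3, -0.3]
width: 0.654
gripper_force: 0.0
```

Run:
```python
from st import *
t=optics.get_image("top");q=optics.get_image("side")
cv2.imwrite("pics/t4.png",t);cv2.imwrite("pics/s4.png",q)
a=cv2.resize(t[165:265,180:310],(520,400));b=cv2.resize(q[200:300,245:315],(280,400))
cv2.imwrite("pics/g4.png",np.hstack([a,b]))
```

```text
6.8 [ 0.4816 -0.2359  0.2374] xyaw 1.9285067488257739 z [ 0.0015 -0.0025 -1.    ] 
q [ 0.6788  0.3345 -0.4208  1.776   0.1565  1.0615  0.5601] F [ 0.1892 -0.2501 -0.2796] T [ 0.0262 -0.0867 -0.0278] w 60.0240890389602 0.0
```

View pics/g4.png

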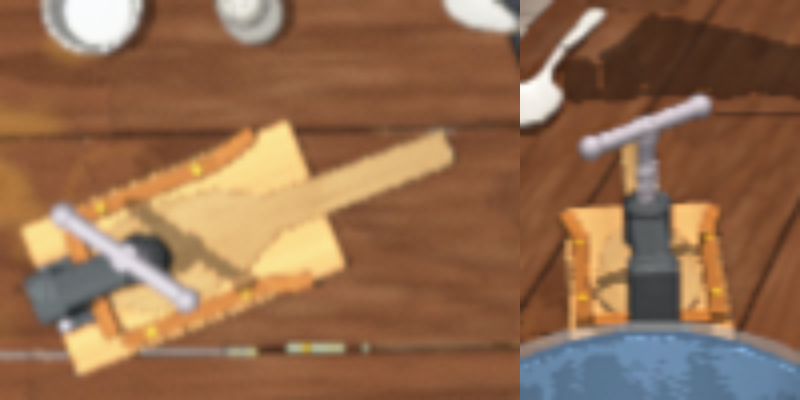

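The paddle lies between the strips, with its handle end at about top px (291.6,201.7). The T-bar hasn't moved: its ends are still at about top px (195.5,218) and (227,240). Now I move over the T-bar with a yaw that leaves a long clockwise travel.

Request:
arm_command:
  deltas: [0, 0, 0.09, -0.005, 0.025, 0, 40, 0, 0, 0.18, -0.012, 0.05, 0, 40, 0, 0, 0.27, -0.018, 0.075, 0, 40, 0, 0, 0.36, -0.025, 0.1, 0, 40, 0, 0, 0.45, -0.03, 0.125, 0, 40, 0, 0, 0.54, -0.036, 0.15, 0, 40, 0, 0, 0.63, -0.042, 0.175, 0, 40, 0, 0, 0.72, -0.048, 0.2, 0, 40, 0, 0, 0.81, -0.055, 0.225, 0, 40, 0, 0, 0.9, -0.06, 0.25, 0, 40, 0, 0, 1.0, -0.0655, 0.2713, 0, 40, 0, 0, 1.0, -0.0655, 0.2713, 0, 40]

```text
clock: 8.1
position: [0.4147, 0.0443, 0.2362]
ee_rot: [0.583, -3.087, -0.001]
force: [0.2, 0.2, 0.8]
width: 0.437
gripper_force: 0.0
```

Request:
arm_command:
  deltas: [0, 0, 0.09, 0, 0, -0.01, 40, 0, 0, 0.18, 0, 0, -0.02, 40, 0, 0, 0.27, 0, 0, -0.03, 40, 0, 0, 0.375, 0, 0, -0.04, 40, 0, 0, 0.375, 0, 0, -0.04, 40, 0, 0, 0.375, 0, 0, -0.04, 40, 0, 0, 0.375, 0, 0, -0.04, 40]

```text
clock: 8.8
position: [0.4164, 0.0405, 0.1966]
ee_rot: [-1.433, 2.795, -0.0]
force: [0.1, 0.9, 0.3]
width: 0.433
gripper_force: 0.0
```

Run:
```python
from st import *
print(plane("top",[(291.6,201.7)],.022), np.array([.4228,.0218])-.196*np.array([-.3546,.935]))
q=optics.get_image("side");t=optics.get_image("top")
a=cv2.resize(t[165:265,180:310],(520,400));b=cv2.resize(q[180:280,245:315],(280,400))
cv2.imwrite("pics/g5.png",np.hstack([a,b]))
```

```text
8.8 [0.4164 0.0405 0.1966] xyaw -2.194049992996576 z [ 0.0004  0.     -1.    ] 
q [ 0.5998  0.2999 -0.9798  2.0556  0.3092  0.9383  1.9731] F [0.1115 0.8594 0.3271] T [ 0.1247 -0.1021 -0.0687] w 39.72764213896315 0.0
[[ 0.4878 -0.1612  0.022 ]] [ 0.4923 -0.1615]
```

View pics/g5.png

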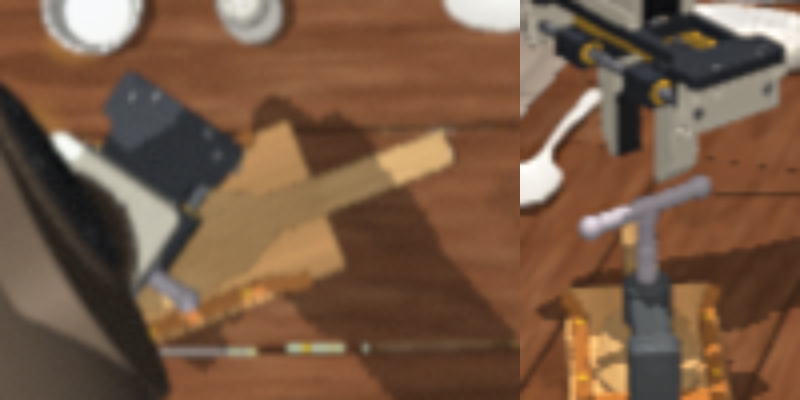

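The gripper is above and across the bar, which shows in the side view at about px (261,236) to (292,226). The handle end is at (0.488,-0.161), as expected for a full insertion. I descend and grip the bar.

Request:
arm_command:
  deltas: [0, 0, 0, 0, 0, -0.02, 40, 0, 0, 0, 0, 0, -0.0415, 40, 0, 0, 0, 0, 0, -0.0415, 40, 0, 0, 0, 0, 0, -0.0415, 5, 0, 0, 0, 0, 0, -0.0415, 5, 0, 0, 0, 0, 0, -0.0415, 5, 0, 0, 0, 0, 0, -0.0415, 5, 0, 0, 0, 0, 0, -0.0415, 5]
  force: 60

```text
clock: 9.7
position: [0.417, 0.0404, 0.1554]
ee_rot: [-1.437, 2.792, -0.001]
force: [0.5, -0.6, 6.4]
width: 0.166
gripper_force: 60.0
```

```bash
python3 st.py
```

```text
9.7 [0.417  0.0404 0.1554] xyaw -2.1907083174034536 z [ 0.0016 -0.     -1.    ] 
q [ 0.5412  0.3612 -0.9357  2.1093  0.3896  0.8491  1.8948] F [ 0.4616 -0.5806  6.4013] T [-0.0272 -0.1855 -0.0238] w 15.213845610946759 60.00225126743317
```

Width 15 mm is more than the bar's 12 mm, so it may be the collar; I'll regrip 6 mm higher.

Request:
arm_command:
  deltas: [0, 0, 0, 0, 0, 0, 40, 0, 0, 0, 0, 0, 0, 40, 0, 0, 0, 0, 0, 0.006, 40, 0, 0, 0, 0, 0, 0.006, 40, 0, 0, 0, 0, 0, 0.006, 5, 0, 0, 0, 0, 0, 0.006, 5, 0, 0, 0, 0, 0, 0.006, 5, 0, 0, 0, 0, 0, 0.006, 5, 0, 0, 0, 0, 0, 0.006, 5]
  force: 60

```text
clock: 10.6
position: [0.4165, 0.0401, 0.1607]
ee_rot: [-1.438, 2.793, -0.0]
force: [1.5, -1.0, -2.2]
width: 0.158
gripper_force: 60.0
```

```bash
python3 st.py
```

```text
10.6 [0.4165 0.0401 0.1607] xyaw -2.1905397279369136 z [ 0.0002 -0.0001 -1.    ] 
q [ 0.5499  0.3533 -0.9425  2.1027  0.3781  0.8616  1.9068] F [ 1.5129 -0.9567 -2.2434] T [-0.1786 -0.5108  0.008 ] w 14.512110718758047 59.99774873256683
```

Request:
arm_command:
  deltas: [0, 0, -0.032, 0, 0, -0.0002, 5, 0, 0, -0.064, 0, 0, -0.0004, 5, 0, 0, -0.096, 0, 0, -0.0006, 5, 0, 0, -0.128, 0, 0, -0.0008, 5, 0, 0, -0.16, 0, 0, -0.001, 5, 0, 0, -0.191, 0, 0, -0.0012, 5]

```text
clock: 11.2
position: [0.4164, 0.0405, 0.1596]
ee_rot: [-1.003, 2.977, -0.0]
force: [-0.1, -0.6, 1.5]
width: 0.161
gripper_force: 60.0
```

```bash
python3 st.py
```

```text
11.2 [0.4164 0.0405 0.1596] xyaw -2.4917581873879464 z [ 0.0002 -0.0001 -1.    ] 
q [ 0.4935  0.3314 -0.867   2.1076  0.3386  0.8439  1.6451] F [-0.0501 -0.5847  1.4535] T [ 0.053  -0.1019  0.3193] w 14.76553513173633 59.9992972612381
```

Request:
arm_command:
  deltas: [0, 0, -0.032, 0, 0, -0.0002, 5, 0, 0, -0.064, 0, 0, -0.0004, 5, 0, 0, -0.096, 0, 0, -0.0006, 5, 0, 0, -0.128, 0, 0, -0.0008, 5, 0, 0, -0.16, 0, 0, -0.001, 5, 0, 0, -0.191, 0, 0, -0.0012, 5, 0, 0, -0.223, 0, 0, -0.0014, 5, 0, 0, -0.255, 0, 0, -0.0016, 5, 0, 0, -0.287, 0, 0, -0.0018, 5, 0, 0, -0.318, 0, 0, -0.002, 5, 0, 0, -0.35, 0, 0, -0.0022, 5, 0, 0, -0.382, 0, 0, -0.0024, 5]

```text
clock: 12.4
position: [0.4162, 0.0411, 0.1572]
ee_rot: [-0.079, 3.141, 0.001]
force: [-0.2, 0.8, 2.3]
width: 0.159
gripper_force: 60.0
```

```bash
python3 st.py
```

```text
12.4 [0.4162 0.0411 0.1572] xyaw -3.0913101182780776 z [ 0.0001  0.0007 -1.    ] 
q [ 0.3824  0.2991 -0.7249  2.1175  0.2708  0.8155  1.113 ] F [-0.2225  0.7509  2.2683] T [0.6469 0.0019 0.3146] w 14.584263701508076 60.000184178352356
```

Request:
arm_command:
  deltas: [0, 0, -0.032, 0, 0, -0.0002, 5, 0, 0, -0.064, 0, 0, -0.0004, 5, 0, 0, -0.096, 0, 0, -0.0006, 5, 0, 0, -0.128, 0, 0, -0.0008, 5]

```text
clock: 12.8
position: [0.4163, 0.0413, 0.1565]
ee_rot: [0.236, 3.133, 0.002]
force: [-0.6, 2.5, 0.2]
width: 0.16
gripper_force: 60.0
```

```bash
python3 st.py
```

```text
12.8 [0.4163 0.0413 0.1565] xyaw 2.991009315993872 z [ 0.0002  0.001  -1.    ] 
q [ 0.3458  0.2907 -0.6797  2.1208  0.2507  0.8076  0.9321] F [-0.6219  2.5348  0.2022] T [ 0.7721 -0.0138  0.3047] w 14.720527301260487 60.001341104507446
```

Request:
arm_command:
  deltas: [0, 0, -0.032, 0, 0, -0.0002, 5, 0, 0, -0.064, 0, 0, -0.0004, 5]

```text
clock: 13.0
position: [0.4163, 0.0414, 0.1561]
ee_rot: [0.393, 3.117, 0.002]
force: [-0.3, 4.3, 0.6]
width: 0.153
gripper_force: 60.0
```

```bash
python3 st.py
```

```text
13.0 [0.4163 0.0414 0.1561] xyaw 2.8905501040189803 z [ 0.0003  0.0011 -1.    ] 
q [ 0.3277  0.2869 -0.6575  2.1225  0.2411  0.8038  0.8411] F [-0.2924  4.2994  0.6319] T [ 0.8343 -0.0366  0.2467] w 14.073014371278974 60.001811385154724
```

Request:
arm_command:
  deltas: [0, 0, -0.032, 0, 0, -0.0002, 5, 0, 0, -0.064, 0, 0, -0.0004, 5]

```text
clock: 13.2
position: [0.4163, 0.0416, 0.1557]
ee_rot: [0.549, 3.093, 0.002]
force: [-0.8, 3.2, -0.0]
width: 0.158
gripper_force: 60.0
```

```bash
python3 st.py
```

```text
13.2 [0.4163 0.0416 0.1557] xyaw 2.7902103762696755 z [ 0.0004  0.0012 -1.    ] 
q [ 0.3096  0.2832 -0.6354  2.1241  0.2318  0.8001  0.75  ] F [-0.7668  3.2323 -0.0048] T [ 0.946  -0.0906  0.2544] w 14.514243068854396 60.002233386039734
```

```bash
cat > tq.py <<'E'
from h import *
T=[sensors.observe()["ft_torque"][2]]
for i in range(6):
    optics.get_image("side"); T.append(sensors.observe()["ft_torque"][2])
s=sensors.observe();print(s["clock"],np.round(T,3),"mean rest",np.mean(T[1:]).round(3),s["force"].round(1))
E
python3 tq.py
```

```text
13.5 [0.254 0.266 0.21  0.241 0.226 0.254 0.256] mean rest 0.242 [-0.6  4.6  1.2]
```

Request:
arm_command:
  deltas: [0, 0, -0.032, 0, 0.0006, -0.0002, 5, 0, 0, -0.064, 0, 0.001, -0.0004, 5]

```text
clock: 13.7
position: [0.4164, 0.0417, 0.1552]
ee_rot: [0.704, 3.062, 0.001]
force: [0.5, 2.9, 1.4]
width: 0.16
gripper_force: 60.0
```

```bash
python3 tq.py
```

```text
14.0 [0.263 0.216 0.236 0.152 0.231 0.192 0.24 ] mean rest 0.211 [0.3 4.7 2.7]
```

Request:
arm_command:
  deltas: [0, 0, -0.032, 0, 0, -0.0002, 5, 0, 0, -0.064, 0, 0.0005, -0.0004, 5]

```text
clock: 14.2
position: [0.4165, 0.0419, 0.1548]
ee_rot: [0.857, 3.022, 0.0]
force: [-0.4, 3.9, 2.2]
width: 0.156
gripper_force: 60.0
```

```bash
python3 tq.py
```

```text
14.5 [0.324 0.196 0.233 0.175 0.255 0.235 0.255] mean rest 0.225 [-0.1  4.   1.9]
```

Request:
arm_command:
  deltas: [0, 0, -0.032, 0, 0, -0.0002, 5, 0, 0, -0.064, 0, 0, -0.0004, 5]

```text
clock: 14.7
position: [0.4165, 0.0419, 0.1544]
ee_rot: [1.008, 2.975, 0.001]
force: [-0.1, 4.4, 1.7]
width: 0.162
gripper_force: 60.0
```

```bash
python3 tq.py; python3 st.py
```

```text
15.0 [0.273 0.234 0.2   0.152 0.169 0.221 0.208] mean rest 0.197 [0.2 3.8 1.3]
15.0 [0.4164 0.0419 0.1544] xyaw 2.4905136785216158 z [ 0.0003  0.0001 -1.    ] 
q [ 0.2542  0.274  -0.5703  2.1289  0.2069  0.7909  0.4742] F [0.1545 3.7895 1.2545] T [ 1.0154 -0.4061  0.2076] w 14.610610380787737 60.00916063785553
```

Request:
arm_command:
  deltas: [0, 0, -0.032, 0, 0, -0.0002, 5, 0, 0, -0.064, 0, 0, -0.0004, 5]

```text
clock: 15.2
position: [0.4165, 0.042, 0.154]
ee_rot: [1.156, 2.921, 0.001]
force: [1.7, 4.6, 1.4]
width: 0.16
gripper_force: 60.0
```

```bash
python3 tq.py
```

```text
15.5 [0.352 0.243 0.181 0.231 0.211 0.195 0.287] mean rest 0.225 [1.1 4.5 1.2]
```

Request:
arm_command:
  deltas: [0, 0, -0.032, 0, 0, -0.0002, 5, 0, 0, -0.064, 0, 0, -0.0004, 5]

```text
clock: 15.7
position: [0.4166, 0.042, 0.1536]
ee_rot: [1.301, 2.859, 0.001]
force: [1.3, 5.5, 1.3]
width: 0.157
gripper_force: 60.0
```

```bash
python3 tq.py
```

```text
16.0 [0.302 0.26  0.174 0.223 0.191 0.18  0.247] mean rest 0.212 [1.8 4.  1.1]
```

Still at baseline (about 0.215 at rest) after 1.8 rad.

Request:
arm_command:
  deltas: [0, 0, -0.032, 0, 0, -0.0002, 5, 0, 0, -0.064, 0, 0, -0.0004, 5]

```text
clock: 16.2
position: [0.4166, 0.0421, 0.1532]
ee_rot: [1.443, 2.79, 0.001]
force: [2.2, 4.1, 0.4]
width: 0.159
gripper_force: 60.0
```

```bash
python3 tq.py
```

```text
16.5 [0.27  0.193 0.226 0.178 0.191 0.172 0.222] mean rest 0.197 [2.7 4.7 0.7]
```

Request:
arm_command:
  deltas: [0, 0, -0.032, 0, 0, -0.0002, 5, 0, 0, -0.064, 0, 0, -0.0004, 5]

```text
clock: 16.7
position: [0.4167, 0.0422, 0.1529]
ee_rot: [1.581, 2.714, 0.001]
force: [2.3, 5.7, -0.2]
width: 0.157
gripper_force: 60.0
```

```bash
python3 tq.py
```

```text
17.0 [0.318 0.177 0.126 0.189 0.218 0.214 0.242] mean rest 0.194 [ 2.5  6.2 -0.3]
```

Request:
arm_command:
  deltas: [0, 0, -0.032, 0, 0, -0.0002, 5, 0, 0, -0.064, 0, 0, -0.0004, 5]

```text
clock: 17.2
position: [0.4169, 0.0422, 0.1525]
ee_rot: [1.716, 2.631, 0.002]
force: [4.3, 4.9, 0.7]
width: 0.157
gripper_force: 60.0
```

```bash
python3 tq.py
```

```text
17.5 [0.328 0.215 0.229 0.148 0.192 0.136 0.191] mean rest 0.185 [ 2.9  5.1 -0.6]
```

Request:
arm_command:
  deltas: [0, 0, -0.032, 0, 0, -0.0002, 5, 0, 0, -0.064, 0, 0, -0.0004, 5]

```text
clock: 17.7
position: [0.417, 0.0423, 0.1521]
ee_rot: [1.846, 2.542, 0.002]
force: [2.1, 6.0, -0.0]
width: 0.156
gripper_force: 60.0
```

```bash
python3 tq.py
```

```text
18.0 [0.327 0.233 0.231 0.284 0.254 0.199 0.249] mean rest 0.242 [ 3.1  5.3 -0.5]
```

Request:
arm_command:
  deltas: [0, 0, -0.032, 0, 0, -0.0002, 5, 0, 0, -0.064, 0, 0, -0.0004, 5]

```text
clock: 18.2
position: [0.4171, 0.0424, 0.1518]
ee_rot: [1.971, 2.446, 0.003]
force: [3.0, 5.6, 1.6]
width: 0.159
gripper_force: 60.0
```

```bash
python3 tq.py
```

```text
18.5 [0.383 0.317 0.283 0.337 0.247 0.271 0.29 ] mean rest 0.291 [2.4 6.1 1.2]
```

Request:
arm_command:
  deltas: [0, 0, -0.032, 0, 0, -0.0002, 5, 0, 0, -0.064, 0, 0, -0.0004, 5]

```text
clock: 18.7
position: [0.4173, 0.0425, 0.1515]
ee_rot: [2.091, 2.344, 0.003]
force: [2.5, 5.3, 2.3]
width: 0.158
gripper_force: 60.0
```

```bash
sed -i 's/range(6)/range(14)/' tq.py; python3 tq.py
```

```text
19.4 [0.486 0.369 0.377 0.282 0.317 0.318 0.377 0.326 0.372 0.288 0.317 0.361
 0.39  0.386 0.331] mean rest 0.344 [2.2 5.8 1.5]
```

Rise of about 0.145 N m at rest and 0.175 while moving means about 36–43 N, which is on target. Now I relax the side load, let go and lift.

Request:
arm_command:
  deltas: [0, 0, 0, 0.0002, 0.0005, 0, 5, 0, 0, 0, 0.0002, 0.0005, 0, 30, 0, 0, 0, 0.0002, 0.0005, 0, 50, 0, 0, 0, 0.0002, 0.0005, 0, 50, 0, 0, 0, 0.0002, 0.0005, 0, 50, 0, 0, 0, 0.0002, 0.0005, 0.02, 50, 0, 0, 0, 0.0002, 0.0005, 0.06, 50, 0, 0, 0, 0.0002, 0.0005, 0.1, 50, 0, 0, 0, -0.03, -0.03, 0.12, 50, 0, 0, 0, -0.03, -0.08, 0.12, 50, 0, 0, 0, -0.03, -0.13, 0.12, 50, 0, 0, 0, -0.03, -0.18, 0.12, 50, 0, 0, 0, -0.03, -0.23, 0.12, 50, 0, 0, 0, -0.03, -0.23, 0.12, 50, 0, 0, 0, -0.03, -0.23, 0.12, 50, 0, 0, 0, -0.03, -0.23, 0.12, 50]

```text
clock: 21.0
position: [0.3861, -0.1872, 0.2709]
ee_rot: [-2.09, -2.345, -0.0]
force: [0.6, 1.1, 0.1]
width: 0.546
gripper_force: 0.0
```

Run:
```python
from st import *
t=optics.get_image("top");q=optics.get_image("side")
a=cv2.resize(t[165:265,180:310],(520,400));b=cv2.resize(q[200:300,245:315],(280,400))
cv2.imwrite("pics/g6.png",np.hstack([a,b]))
```

```text
21.0 [ 0.3861 -0.1872  0.2709] xyaw 1.6857921256798298 z [-0.0006  0.0006 -1.    ] 
q [ 0.4848  0.1017 -0.1717  1.9685  0.0193  1.0738  0.4197] F [0.5667 1.0616 0.0822] T [ 0.0122 -0.1091  0.0187] w 50.09300960480143 0.0
```

View pics/g6.png

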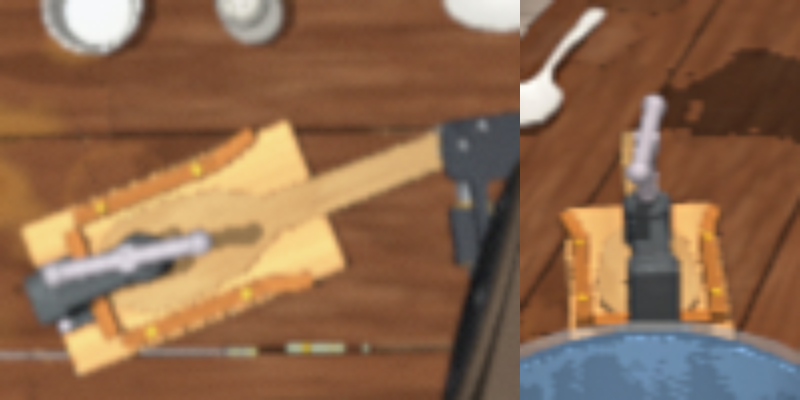

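The bar has turned about 2.4 rad: its ends are now at about top px (192.5,233) and (231,225.5). The paddle is unchanged under the pad, the gripper is clear and the bystanders in view (cup, shaker, spoon) are where they were. Handing in.

```bash
python3 -c "
from cell import arm; print(arm.sign_off())"
```

```text
the job is handed in; nothing more can be done
None
```

I handed the job in at 21 s: the paddle is in the clamp up to the end stop, pressed with an estimated 36–43 N judging by the rise in handle torque, and the gripper has let go and is clear; the sign-off returned no verdict.

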